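# Nest the tasting pans with fanned handles

## Robot

A 6-joint arm with a two-finger parallel gripper is mounted at the origin on a cart in front of the work surface, level with it; the furniture and walls round the work are solid. World frame = base frame: x ahead of the robot, y to its left, z up, the work surface at z = 0. Lengths are in m, angles in rad, forces in N, time in s.
With the tool pointing down it reaches from about 0.35 to 0.925 m from the base axis. Payload 6.4 kg.
Tool frame: the origin (TCP) lies at the very end of the fingers, on their centre line; the grasp point (between the pads) lies 19 mm behind it; z points along the fingers, y is the line along which they close (so a half turn about z gives the same grasp; the last joint's range is limited). The gripper opens to 94 mm and grips with 3 to 60 N. Pads are 16 mm wide; open, the fingers measure 119 mm over their backs; the gripper's body (75 mm by 177 mm) begins 78 mm behind the grasp point.
Start: joints at [1.008, 0.245, 1.558, -0, 1.339, -0.174], TCP at [0.246, 0.601, 0.205] pointing down, gripper open.
Joint ranges: [-3.13, 3.13], [-1.02, 2.26], [0.13, 2.54], [-0.95, 4.09], [0.21, 2.88], [-2.74, 2.74]. Speed limits (rad/s): [2.57, 2.57, 3.14, 3.14, 3.14, 3.14].

## Interface

Orientations are given as [roll, pitch, yaw] about the fixed x, y, z axes, in that order (R = Rz(yaw) Ry(pitch) Rx(roll)).
In Python, from rig import arm, vision gives the robot as it stands. Calls block until the motion is done:
- arm.movep(position, orientation): joint-space move of the TCP to a pose.
- arm.servo_line(position, feed=0.15, rotation=None): straight line of the TCP; rotation=None keeps the orientation; feed is the mean speed in m/s.
- arm.goto_joints(angles): joint-space move.
- arm.move_gripper(opening, grasp_force=None): finger opening in m; grasp_force is the grip in N (None keeps the last); returns when the fingers have stopped.
- arm.pause(seconds).
- arm.inverse_kinematics(position, orientation): joint angles nearest the present ones, or None.
- vision.grab_frame(name): name is "scene" or "top"; returns a dict with "img" (480x640x3 uint8, red, green, blue), "range_z" (480x640 float32, m along the optical axis (not along the pixel's ray), 0 where there is no reading), "intrinsics" (3x3 intrinsics, pixels), "origin" and "rotation" of the camera in the world. Camera axes: x right, y down, z forward; pixel columns grow to the right and rows downward; lengths in m; the calibration is good to about 2 mm. A picture is of the moment at which its call begins.
A pose or a line that the arm cannot do raises arm.PlanningError and nothing moves.
- arm.hand_in(): hands the job in; it is judged then, once.
Readings, each from a call of its own:
- arm.get_t(): time.
- arm.get_qpos(): joint angles.
- arm.get_qvel(): joint speeds.
- arm.get_tau(): joint torques, N m.
- arm.get_eef_pos(): TCP position.
- arm.get_ee_rot(): TCP orientation.
- arm.get_wrist_force(): force on the tool from outside, world axes, zero at the start.
- arm.get_ft_torque(): the same for the moment, N m.
- arm.get_grip_width(): finger opening in m.
- arm.get_finger_force(): force on a finger pad.
Only numpy, scipy, OpenCV 4.12 (cv2) and the standard library are available. Lean on these libraries where they do the work, as an engineer would, in place of code of your own. Each camera call takes 0.05 s, during which the arm holds its last target. There are 200 camera calls.

## Task

The tasting is over: take the two measuring pans off their sloping easels and nest all three by size where the large one stands, the medium (green handle) in the large (black handle) and the small (red handle) in the medium, each level and fully home on the floor of the one below. Fan the handles like a hand of cards, each turned about an eighth of a turn (45 degrees) from the one below it and on round the same way, so that every handle lies free of the others. Set the pans down rather than dropping them, leave the large pan where it is, and don't disturb the bottle, jars and tape standing about.

Things in the scene. Friction and masses are not known exactly. Their poses are not given: they have to be found in the camera images.
- pan_large_base (a point): large measuring pan: open round steel pan, outside radius 58 mm at the base, 68 mm at the rim, 60 mm tall, walls and floor 3 mm, with a straight black handle whose steel strap rises steeply over the rim. Point at the centre of the underside; z out of the mouth, x along the handle. It weighs about 0.45 kg and stands loose on the table. 
- pan_large_grip (a point): large pan's handle grip: a bar 84 mm long (x), 18 mm wide (y), 12 mm thick (z) that starts 93 mm from the pan's axis. Point on its centre line, 130 mm out from the pan's axis and 70 mm above the pan's underside; axes as the pan's: x outward along the handle, z out of the mouth.
- pan_medium_base (a point): medium measuring pan: open round steel pan, outside radius 50 mm at the base, 57 mm at the rim, 60 mm tall, walls and floor 3 mm, with a straight green handle whose steel strap rises steeply over the rim. Point at the centre of the underside; z out of the mouth, x along the handle. It weighs about 0.15 kg. In the large pan: 5 mm play all round at the floor, underside 3 mm above the large's.
- pan_medium_grip (a point): medium pan's handle grip: a bar 84 mm long (x), 18 mm wide (y), 12 mm thick (z) that starts 82 mm from the pan's axis. Point on its centre line, 119 mm out from the pan's axis and 70 mm above the pan's underside; axes as the pan's: x outward along the handle, z out of the mouth.
- pan_small_base (a point): small measuring pan: open round steel pan, outside radius 42 mm at the base, 48 mm at the rim, 60 mm tall, walls and floor 3 mm, with a straight red handle whose steel strap rises steeply over the rim. Point at the centre of the underside; z out of the mouth, x along the handle. It weighs about 0.12 kg. In the medium pan: 5 mm play all round at the floor, underside 3 mm above the medium's.
- pan_small_grip (a point): small pan's handle grip: a bar 84 mm long (x), 18 mm wide (y), 12 mm thick (z) that starts 73 mm from the pan's axis. Point on its centre line, 110 mm out from the pan's axis and 70 mm above the pan's underside; axes as the pan's: x outward along the handle, z out of the mouth.
- easel_medium: fixed plywood sample easel, 112 mm wide, with a deck sloping at 35 degrees that rises towards the easel's +x, top edge 84 mm above the table; an 11 mm lip along its lower edge. The medium pan lies on it with its base flat on the deck, against the lip, handle pointing up the slope and past the top edge. Origin at the centre of its foot on the table; z up.
- easel_small: fixed plywood sample easel, 112 mm wide, with a deck sloping at 35 degrees that rises towards the easel's +x, top edge 84 mm above the table; an 11 mm lip along its lower edge. The small pan lies on it with its base flat on the deck, against the lip, handle pointing up the slope and past the top edge. Origin at the centre of its foot on the table; z up.
- syrup_2: dark syrup bottle, loose, 56 mm across, 193 mm tall, origin at the centre of its underside; a bystander
- jar_f1: small preserve jar with a yellow lid, loose, 60 mm across, 92 mm tall, origin at the centre of its underside; a bystander
- jar_f3: tall preserve jar with a white lid, loose, 68 mm across, 122 mm tall, origin at the centre of its underside; a bystander
- tape_roll_1: roll of tape lying flat, loose, 66 mm across, 24 mm tall, origin at the centre of its underside; a bystander

How it is judged:
At the end, for the whole second after the job is handed in: Each pan nested in the next: centred within 10 mm, level within 3.4 degrees, underside 0-6 mm above the underside below. Each handle 28-70 degrees from the one directly below; small at least 49 degrees from large. Large pan flat on the table, within 50 mm of its start. All at rest (horizontal distance between pan_medium_base and pan_large_base below 0.01 m and z of pan_medium_base in the frame of pan_large_base between 0 and 0.006 m and angle between each of pan_medium_base, pan_small_base's own z axis and vertical below 0.06 rad and angle between the x axis of pan_medium_base and the x axis of pan_large_base, either way round between 0.49 and 1.22 rad and x of pan_medium_grip in the frame of pan_large_base above 0 m and horizontal distance between pan_small_base and pan_medium_base below 0.01 m and z of pan_small_base in the frame of pan_medium_base between 0 and 0.006 m and angle between the x axis of pan_small_base and the x axis of pan_medium_base, either way round between 0.49 and 1.22 rad and x of pan_small_grip in the frame of pan_medium_base above 0 m and (x of pan_small_grip in the frame of pan_large_base below 0 m or y of pan_small_grip in the frame of pan_large_base above 0.083 m or y of pan_small_grip in the frame of pan_large_base below -0.083 m) and angle between pan_large_base's own z axis and vertical below 0.03 rad and height (world z) of pan_large_base between -0.003 and 0.004 m and distance of pan_large_base from where it was at the start of the episode below 0.05 m and linear speed of each of pan_large, pan_medium, pan_small below 0.02 m/s); the robot touches nothing.
It fails at once if a pan is let fall into the stack (out of the fingers over the large pan, faster than 0.7 m/s) ((linear speed of pan_medium above 0.7 m/s and contact force between the fingers and pan_medium below 0.05 N and horizontal distance between pan_medium_base and pan_large_base below 0.08 m) or (linear speed of pan_small above 0.7 m/s and contact force between the fingers and pan_small below 0.05 N and horizontal distance between pan_small_base and pan_large_base below 0.08 m)).
It fails at once if the syrup bottle is pushed more than 30 mm or tipped more than 20 degrees (distance of syrup_2 from where it was at the start of the episode above 0.03 m or angle between syrup_2's own z axis and vertical above 0.35 rad).
It fails at once if the jar with the yellow lid is pushed more than 30 mm or tipped more than 20 degrees (distance of jar_f1 from where it was at the start of the episode above 0.03 m or angle between jar_f1's own z axis and vertical above 0.35 rad).
It fails at once if the tall jar with the white lid is pushed more than 30 mm or tipped more than 20 degrees (distance of jar_f3 from where it was at the start of the episode above 0.03 m or angle between jar_f3's own z axis and vertical above 0.35 rad).
It fails at once if the roll of tape is pushed more than 30 mm or tipped more than 20 degrees (distance of tape_roll_1 from where it was at the start of the episode above 0.03 m or angle between tape_roll_1's own z axis and vertical above 0.35 rad).
It also fails if it takes over 67 s, if anything falls off the work surface, if the arm or the gripper's body presses on something with over 40 N, if the wrist force passes 120 N, or if a joint passes its speed limit or range.

## Working session

There is one attempt and no reset: what is moved stays moved. The work goes in short steps, each a Python script; the robot and the scene stay as the last script left them, time stands still between calls to the robot, and variables do not carry over. Pictures are saved under pics/ and viewed, at most 10 in all, crops included, and the job is handed in when it is done.

```bash
ls; mkdir -p pics
python3 - <<'E'
from rig import arm, vision
import cv2, numpy as np, pickle
for n in("scene","top"):
    f=vision.grab_frame(n); pickle.dump(f,open(n+".pkl","wb"))
    cv2.imwrite(f"pics/{n}0.png",f["img"][:,:,::-1]); print(n,f["intrinsics"],f["origin"],f["rotation"],(f["range_z"]>0).mean())
print(arm.get_ee_rot(),arm.get_t())
E
```

```text
pics
scene [[558.2442588    0.         319.60321108]
 [  0.         558.2442588  231.75062466]
 [  0.           0.           1.        ]] [-0.36518248 -0.8541836   0.98873227] [-2.16844718 -0.0149144  -0.7661003 ] 0.931357421875
top [[491.94130895   0.         320.48450675]
 [  0.         491.94130895 231.21937437]
 [  0.           0.           1.        ]] [0.33342546 0.04735315 1.43685153] [-2.9671147   0.01636817 -1.55074091] 0.9960286458333333
[-3.13993089e+00 -2.88632656e-04  2.75278732e+00] 0.1
```

View pics/scene0.png

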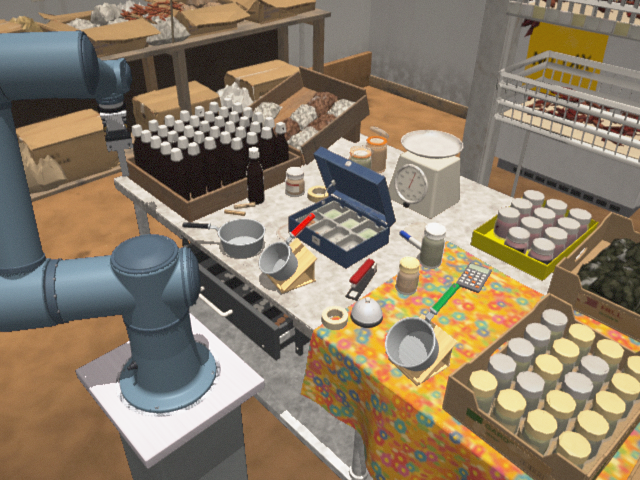

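View pics/top0.png

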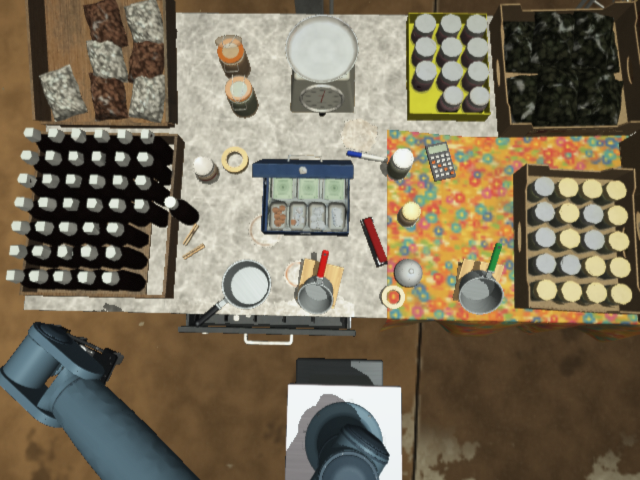

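The top view shows the large pan at about (245,283) with its handle to the lower left. The small pan is at (315,292) and the medium at (480,290), both with handles up-image. Next I'll measure handles and rims.

```bash
cat > h.py <<'E'
import numpy as np, cv2, pickle
from scipy.spatial.transform import Rotation as R
def cloud(f):
    K=f["intrinsics"]; z=f["range_z"]; v,u=np.mgrid[:480,:640]
    c=np.stack([(u-K[0,2])/K[0,0]*z,(v-K[1,2])/K[1,1]*z,z],-1)
    P=c@R.from_euler("xyz",f["rotation"]).as_matrix().T+f["origin"]; P[z<=0]=np.nan
    return P
def mask(img,h0,h1,s=130,v=50):
    h=cv2.cvtColor(img,cv2.COLOR_RGB2HSV).astype(int)
    H=(h[...,0]-h0)%180; return (H<=(h1-h0)%180)&(h[...,1]>s)&(h[...,2]>v)
def circ(xy):
    A=np.c_[2*xy,np.ones(len(xy))]; s=np.linalg.lstsq(A,(xy**2).sum(1),rcond=None)[0]
    return s[:2],np.sqrt(s[2]+s[0]**2+s[1]**2)
E
python3 - <<'E'
from h import *
np.set_printoptions(precision=4,suppress=True)
roi={"top":{"med":(480,235,515,280),"sml":(305,245,335,285),"lar":(185,292,228,330)},"scene":{"med":(425,275,470,325),"sml":(285,205,320,245),"lar":(178,215,214,235)}}
for n in("scene","top"):
    f=pickle.load(open(n+".pkl","rb")); P=cloud(f); g=cv2.cvtColor(f["img"],cv2.COLOR_RGB2GRAY)
    for k,(a,b,c,d) in roi[n].items():
        m=np.zeros((480,640),bool)
        m[b:d,a:c]=({"med":mask(f["img"],45,80),"sml":mask(f["img"],172,8)}.get(k,g<60))[b:d,a:c]
        q=P[m]; q=q[np.isfinite(q).all(1)]
        if k=="lar": q=q[q[:,2]>0.03]
        else: q=q[(q[:,2]>.06)]
        c0=np.median(q,0); q=q[np.linalg.norm(q-c0,axis=1)<.07]; w=np.linalg.svd(q-q.mean(0),full_matrices=False)[2][0]
        w*=np.sign(w[0]) if k!="lar" else np.sign(w[1])
        t=(q-q.mean(0))@w
        print(n,k,len(q),"mean",q.mean(0),"dir",w,"yaw",np.degrees(np.arctan2(w[1],w[0])),"pitch",np.degrees(np.arcsin(w[2])),"ext",t.min(),t.max(),"ends",q.mean(0)+w*t.min(),q.mean(0)+w*t.max())
f=pickle.load(open("top.pkl","rb"));P=cloud(f)
x,y,z=P[...,0],P[...,1],P[...,2]
m=np.zeros((480,640),bool);m[255:310,215:275]=1
q=P[m&(z>.052)&(z<.066)];print("large rim",len(q),circ(q[:,:2]),q[:,2].mean(), q[:,:2].min(0),q[:,:2].max(0))
for (u,v) in [(201,165),(171,203),(402,155),(409,210),(393,296),(235,160),(407,272)]: print((u,v),P[v,u])
E
```

```text
scene med 200 mean [ 0.4956 -0.3786  0.1785] dir [ 0.8141 -0.1412  0.5633] yaw -9.838716893885211 pitch 34.28489059305066 ext -0.03548062664277824 0.03954148693924682 ends [ 0.4667 -0.3736  0.1585] [ 0.5278 -0.3842  0.2008]
scene sml 171 mean [0.4718 0.0621 0.1688] dir [ 0.8093 -0.1909  0.5555] yaw -13.271738064867822 pitch 33.74347886663279 ext -0.03778896724163346 0.037969597082452525 ends [0.4412 0.0693 0.1478] [0.5026 0.0548 0.1899]
scene lar 68 mean [0.3306 0.3767 0.0736] dir [-0.6692  0.7431  0.0057] yaw 132.00511719324078 pitch 0.3292289175197822 ext -0.03479285036207104 0.036280770906795407 ends [0.3538 0.3508 0.0734] [0.3063 0.4036 0.0738]
top med 155 mean [ 0.4961 -0.3739  0.1801] dir [ 0.8189 -0.1175  0.5618] yaw -8.16452839710548 pitch 34.17746502845215 ext -0.03863882912977696 0.03749500738333244 ends [ 0.4644 -0.3694  0.1584] [ 0.5268 -0.3783  0.2012]
top sml 176 mean [0.4715 0.0658 0.1698] dir [ 0.8003 -0.1918  0.5681] yaw -13.4800405476957 pitch 34.61849116096821 ext -0.040507936697300226 0.038684728539582984 ends [0.4391 0.0736 0.1468] [0.5025 0.0584 0.1918]
top lar 157 mean [0.33   0.3852 0.0745] dir [-0.6848  0.7287 -0.0053] yaw 133.21911305665026 pitch -0.30478585790132173 ext -0.03851845028115051 0.03683189358909383 ends [0.3564 0.3571 0.0748] [0.3048 0.412  0.0743]
large rim 348 (array([0.4217, 0.2808]), np.float64(0.06678398213296649)) 0.05884953795910987 [0.353  0.2122] [0.4905 0.3514]
(201, 165) [0.7605 0.423  0.0782]
(171, 203) [0.6208 0.4641 0.1908]
(402, 155) [ 0.7848 -0.1493  0.1196]
(409, 210) [ 0.6347 -0.1718  0.0906]
(393, 296) [ 0.3996 -0.1375  0.0003]
(235, 160) [ 0.8026  0.3415 -0.0005]
(407, 272) [ 0.4651 -0.1707  0.0504]
```

```bash
cat >> h.py <<'E'
import math
def Rpan(yaw,tilt): return R.from_euler("ZY",[yaw,-tilt],degrees=True).as_matrix()
def toolR(Rp,flip): # tool z=-pan z, tool x=+-pan x
    s=-1 if flip else 1
    return np.c_[s*Rp[:,0],-s*Rp[:,1],-Rp[:,2]]
def pose(base,Rp,r,flip,dz=0.002): # TCP pose holding the pan at radius r
    return base+Rp@[r,0,.070+dz-.019], R.from_matrix(toolR(Rp,flip)).as_euler("xyz")
L=np.array([.4215,.281,0.]); LY=132.5
PAN={"med":dict(h=[.4958,-.376,.179],yaw=-9,mid=.124,r=.095,ty=LY-45,bz=.003,R=.057),"sml":dict(h=[.4716,.0643,.1692],yaw=-13.4,mid=.115,r=.087,ty=LY-90,bz=.006,R=.048)}
for p in PAN.values():
    p["Rp"]=Rpan(p["yaw"],35); p["base"]=np.array(p["h"])-p["Rp"]@[p["mid"],0,.0745]
E
python3 - <<'E'
from h import *
from rig import arm
np.set_printoptions(precision=4,suppress=True)
for k,p in PAN.items():
    print(k,p["base"])
    for n in("scene","top"):
        P=cloud(pickle.load(open(n+".pkl","rb"))).reshape(-1,3)
        l=(P-p["base"])@p["Rp"]; rr=np.hypot(l[:,0],l[:,1])
        q=l[(abs(l[:,2]-.058)<.005)&(rr<p["R"]+.012)&(rr>p["R"]-.015)]
        f=l[(rr<.025)&(abs(l[:,2]-.003)<.015)]
        print(n,len(q),circ(q[:,:2]),"top z",np.percentile(q[:,2],95),"floor",len(f),np.median(f[:,2]) if len(f) else 0)
    for flip in(0,1):
        a,o=pose(p["base"],p["Rp"],p["r"],flip); Z=p["Rp"][:,2]
        Rt=Rpan(p["ty"],0); b,ob=pose(L+[0,0,p["bz"]],Rt,p["r"],flip)
        print(flip,a,b)
        for pp,oo in((a+.1*Z,o),(a,o),(b+[0,0,.2],ob),(b,ob)):
            j=arm.inverse_kinematics(pp,oo); print("  ",None if j is None else np.array(j))
E
```

```text
med [ 0.4377 -0.3668  0.0468]
scene 403 (array([-0.0008, -0.0011]), np.float64(0.055820759194652965)) top z 0.062470058521159846 floor 341 0.0028809328882118124
top 291 (array([-0.0033, -0.    ]), np.float64(0.05583398405355451)) top z 0.06242622390364194 floor 188 0.003533869070152444
0 [ 0.4845 -0.3742  0.1448] [0.4256 0.3759 0.056 ]
   [-1.1638 -0.2615  2.1164  0.6054  1.0193  0.3098]
   [-1.0578 -0.0273  2.0731  0.6716  0.8074  0.2663]
   [ 0.5238  0.0142  1.7189 -0.      1.4085  0.5675]
   [ 0.5238  0.2399  1.8622 -0.      1.0395  0.5675]
1 [ 0.4845 -0.3742  0.1448] [0.4256 0.3759 0.056 ]
   None
   None
   [ 0.5238  0.0142  1.7189 -0.      1.4085 -2.5741]
   [ 0.5238  0.2399  1.8622 -0.      1.0395 -2.5741]
sml [0.4215 0.0762 0.0422]
scene 233 (array([-0.0016,  0.    ]), np.float64(0.04650372674072681)) top z 0.06233184886113376 floor 24 0.004999157423008159
top 220 (array([-0.0035,  0.0008]), np.float64(0.046744581694584245)) top z 0.06262795843898439 floor 115 0.004156981708623518
0 [0.4613 0.0668 0.1355] [0.4856 0.3398 0.059 ]
   [ 0.0187 -0.8336  2.4798 -0.1829  0.9078  1.8925]
   [-0.0284 -0.4921  2.4551 -0.2125  0.5882  1.9175]
   [ 0.4193  0.0719  1.6539 -0.      1.4159  1.2484]
   [ 0.4193  0.2873  1.7969 -0.      1.0573  1.2484]
1 [0.4613 0.0668 0.1355] [0.4856 0.3398 0.059 ]
   [ 0.0187 -0.8336  2.4798 -0.1829  0.9078 -1.2491]
   [-0.0284 -0.4921  2.4551 -0.2125  0.5882 -1.2241]
   [ 0.4193  0.0719  1.6539 -0.      1.4159 -1.8932]
   [ 0.4193  0.2873  1.7969 -0.      1.0573 -1.8932]
```

```bash
cat >> h.py <<'E'
    p["base"]=p["base"]+p["Rp"]@[-.0025,0,.001]
def grasp(arm,k,flip):
    p=PAN[k]; a,o=pose(p["base"],p["Rp"],p["r"],flip); Z=p["Rp"][:,2]
    arm.move_gripper(.045,50)
    arm.movep(a+.10*Z,o); arm.servo_line(a,.12)
    arm.move_gripper(0,50)
    print("width",arm.get_grip_width(),"F",arm.get_finger_force(),"wrist",arm.get_wrist_force(),"t",arm.get_t())
    arm.servo_line(a+.04*Z,.08)
    arm.servo_line(a+.04*Z+[0,0,.17],.25)
    print("lifted",arm.get_grip_width(),arm.get_finger_force(),arm.get_wrist_force(),arm.get_ft_torque(),"t",arm.get_t())
E
python3 - <<'E'
from h import *
from rig import arm,vision
p=np.array(arm.get_eef_pos()); arm.servo_line(p+[0.05,-.1,.2],.3)
grasp(arm,"med",0)
p=PAN["med"]; b,o=pose(L+[0,0,.003],Rpan(p["ty"],0),p["r"],0)
arm.movep(b+[0,0,.22],o); arm.servo_line(b+[0,0,.11],.15)
print(arm.get_t(),arm.get_eef_pos(),b)
for n in("scene","top"):
    f=vision.grab_frame(n); pickle.dump(f,open(n+"1.pkl","wb")); 
    cv2.imwrite(f"pics/{n}1.png",f["img"][:,:,::-1])
a=[cv2.resize(cv2.imread("pics/scene1.png")[130:330,130:330],(400,400)),cv2.resize(cv2.imread("pics/top1.png")[190:340,170:320],(400,400))]
cv2.imwrite("pics/c1.png",np.hstack(a))
E
```

```text
width 0.017096917507550435 F 49.996299147605896 wrist [-0.88686318 -1.02816288  1.61204598] t 6.5417
lifted 0.017439441027461193 49.99547481536865 [ 0.48045551  0.06917523 -1.66927711] [ 0.05668532  0.49461703 -0.00588645] t 8.025
11.55 [0.42636594 0.37623579 0.16711   ] [0.42564384 0.37590958 0.056     ]
```

View pics/c1.png

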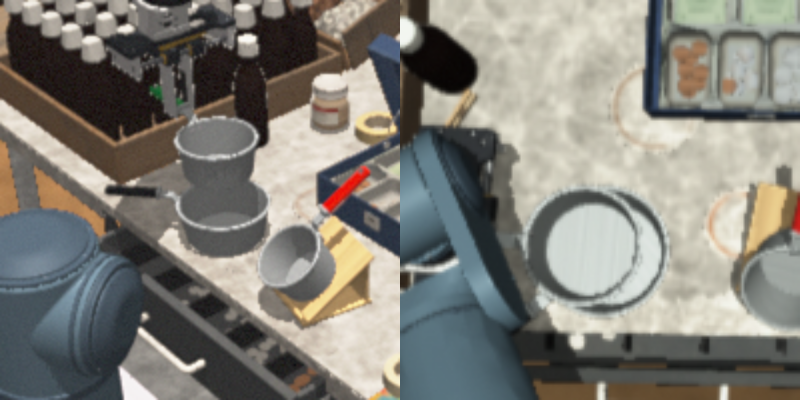

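The medium pan is held over the large one and looks roughly level. I'll measure its rim centre and tilt before lowering.

```bash
cat >> h.py <<'E'
def rim(P,c,z,rad):
    """circle centre of a rim near height z and its plane tilt (slopes), points from a cloud"""
    q=P.reshape(-1,3); d=np.hypot(q[:,0]-c[0],q[:,1]-c[1])
    q=q[(d<rad+.012)&(d>rad-.014)&(q[:,2]>z-.03)&(q[:,2]<z+.025)]
    az=np.arctan2(q[:,1]-c[1],q[:,0]-c[0]); b=((az+np.pi)/(2*np.pi)*36).astype(int)
    top=[]
    for i in range(36):
        s=q[b==i]
        if len(s)>2: top.append(np.median(s[s[:,2]>=s[:,2].max()-.004],0))
    t=np.array(top)
    for _ in range(3):
        A=np.c_[t[:,:2]-c[:2],np.ones(len(t))]; g=np.linalg.lstsq(A,t[:,2],rcond=None)[0]
        r=abs(t[:,2]-A@g); t=t[r<max(.003,2*np.median(r))]
    return circ(t[:,:2]),g,len(t),r.mean()
E
python3 - <<'E'
from h import *
np.set_printoptions(precision=4,suppress=True)
for n in("scene","top"):
    P=cloud(pickle.load(open(n+"1.pkl","rb")))
    print(n,"med",rim(P,L,.173,.057)); print(n,"large",rim(P,L,.060,.068))
    q=P.reshape(-1,3); d=np.hypot(*(q[:,:2]-L[:2]).T); s=q[(d<.045)&(abs(q[:,2]-.117)<.015)]
    A=np.c_[s[:,:2]-L[:2],np.ones(len(s))]; print("floor",len(s),np.linalg.lstsq(A,s[:,2],rcond=None)[0])
E
```

```text
scene med ((array([0.4204, 0.2804]), np.float64(0.05566551157342546)), array([-0.003 , -0.0014,  0.1725]), 32, np.float64(0.0008826820209205787))
scene large ((array([0.4224, 0.2779]), np.float64(0.06630673795221916)), array([-0.0349, -0.0154,  0.0599]), 24, np.float64(0.0010741044482100216))
floor 27 [0.0646 0.0168 0.1196]
top med ((array([0.4205, 0.282 ]), np.float64(0.05600770007526066)), array([-0.0105, -0.0049,  0.1728]), 27, np.float64(0.0011445081570120804))
top large ((array([0.423 , 0.2805]), np.float64(0.06702064646503465)), array([-0.0211, -0.0188,  0.0614]), 18, np.float64(0.0016784464635636502))
floor 869 [-0.0007 -0.0024  0.1142]
```

```bash
cat >> h.py <<'E'
def place(arm,vision,k,flip,off,rest,tag):
    p=PAN[k]; b,o=pose(L+[0,0,p["bz"]],Rpan(p["ty"],0),p["r"],flip); b=b+[off[0],off[1],0]
    arm.servo_line(b+[0,0,.05],.12); arm.servo_line(b+[0,0,.008],.06)
    f0=np.array(arm.get_wrist_force()); z=.008
    while z>-.008:
        z-=.001; arm.servo_line(b+[0,0,z],.02)
        d=np.array(arm.get_wrist_force())-f0
        if d[2]>2.5: break
    print("stopped z",z,"dF",d,arm.get_t())
    arm.move_gripper(.030); arm.pause(.2)
    arm.servo_line(np.array(arm.get_eef_pos())+[0,0,.06],.12); arm.servo_line(np.array(arm.get_eef_pos())+[0,0,.14],.3)
    print("released",arm.get_t())
E
python3 - <<'E'
from h import *
from rig import arm,vision
place(arm,vision,"med",0,(.001,0),None,"m")
grasp(arm,"sml",0)
p=PAN["sml"]; b,o=pose(L+[0,0,.006],Rpan(p["ty"],0),p["r"],0)
arm.movep(b+[0,0,.25],o); arm.servo_line(b+[0,0,.13],.2)
print(arm.get_t(),arm.get_eef_pos(),b)
np.set_printoptions(precision=4,suppress=True)
for n in("scene","top"):
    f=vision.grab_frame(n); pickle.dump(f,open(n+"2.pkl","wb")); P=cloud(f)
    cv2.imwrite(f"pics/{n}2.png",f["img"][:,:,::-1])
    print(n,"sml",rim(P,L,.196,.048)); print(n,"med",rim(P,L,.063,.057)); print(n,"large",rim(P,L,.060,.068))
    q=P.reshape(-1,3); d=np.hypot(*(q[:,:2]-L[:2]).T); s=q[(d<.035)&(abs(q[:,2]-.137)<.015)]
    A=np.c_[s[:,:2]-L[:2],np.ones(len(s))]; print("floor",len(s),np.linalg.lstsq(A,s[:,2],rcond=None)[0])
a=[cv2.resize(cv2.imread("pics/scene2.png")[130:330,130:330],(400,400)),cv2.resize(cv2.imread("pics/top2.png")[190:340,170:320],(400,400))]
cv2.imwrite("pics/c2.png",np.hstack(a))
E
```

```text
stopped z 0.001 dF [-1.97175136  1.78603431  6.19946833] 14.9
released 16.8
width 0.017648884012165734 F 49.99985218048096 wrist [-1.13297669  0.8717322   1.28991302] t 20.0
lifted 0.017698180828801324 49.998831152915955 [ 0.85426566 -0.62860957 -1.9117801 ] [0.08190192 0.50005694 0.00507598] t 21.4833
23.2917 [0.4865609  0.3397539  0.19087391] [0.48564313 0.33977635 0.059     ]
scene sml ((array([0.4204, 0.2789]), np.float64(0.04707639787018581)), array([0.0019, 0.0021, 0.1967]), 29, np.float64(0.0008437018121686909))
scene med ((array([0.4205, 0.2805]), np.float64(0.057490666684116336)), array([-0.0155,  0.0143,  0.0637]), 28, np.float64(0.0010710647508438188))
scene large ((array([0.4225, 0.2762]), np.float64(0.06034719944464407)), array([-0.0181,  0.0015,  0.0636]), 27, np.float64(0.0010881286865836478))
floor 1 [-0.0027 -0.0039  0.1376]
top sml ((array([0.4201, 0.2809]), np.float64(0.04691635167292481)), array([ 0.0095, -0.0122,  0.1963]), 19, np.float64(0.0008123143587198459))
top med ((array([0.4227, 0.2866]), np.float64(0.06084774395866698)), array([-0.0083, -0.0219,  0.0629]), 22, np.float64(0.0008574019675834983))
top large ((array([0.4242, 0.2845]), np.float64(0.06200711958065361)), array([-0.0096, -0.0263,  0.0628]), 21, np.float64(0.000791548170526613))
floor 525 [-0.0035  0.0211  0.1388]
```

View pics/c2.png

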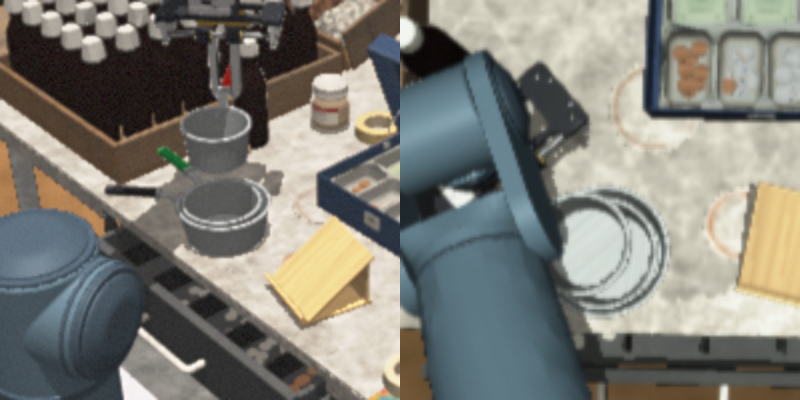

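The medium pan is seated and the small pan hangs level and centred over it, so I'll place the small one.

Run:
```python
from h import *
from rig import arm,vision
np.set_printoptions(precision=4,suppress=True)
place(arm,vision,"sml",0,(.0005,.0005),None,"s")
arm.servo_line(np.array(arm.get_eef_pos())+[.1,-.25,.15],.4)
print(arm.get_t())
for n in("scene","top"):
    f=vision.grab_frame(n); pickle.dump(f,open(n+"3.pkl","wb")); P=cloud(f)
    cv2.imwrite(f"pics/{n}3.png",f["img"][:,:,::-1])
    print(n,"sml",rim(P,L,.066,.048)); print(n,"med",rim(P,L,.063,.057))
    q=P.reshape(-1,3); d=np.hypot(*(q[:,:2]-L[:2]).T); s=q[(d<.032)&(abs(q[:,2]-.009)<.02)]
    if len(s)>20: A=np.c_[s[:,:2]-L[:2],np.ones(len(s))]; print("floor",len(s),np.linalg.lstsq(A,s[:,2],rcond=None)[0])
    near=np.hypot(P[...,0]-L[0],P[...,1]-L[1])<.21
    for c,m in(("red",mask(f["img"],172,8)),("green",mask(f["img"],45,80))):
        s=P[m&near&(P[...,2]>.04)]
        if len(s)>10:
            e=s.mean(0)-L; print(c,len(s),s.mean(0),"az",np.degrees(np.arctan2(e[1],e[0])),"r",np.hypot(e[0],e[1]))
a=[cv2.resize(cv2.imread("pics/scene3.png")[150:300,150:300],(400,400)),cv2.resize(cv2.imread("pics/top3.png")[200:340,170:310],(400,400))]
cv2.imwrite("pics/c3.png",np.hstack(a))
```

```text
stopped z 0.0 dF [-0.3604  2.1317  5.7384] 27.0583
released 28.9583
29.875
scene sml ((array([0.4192, 0.2811]), np.float64(0.04904856128628921)), array([ 0.0038, -0.002 ,  0.0661]), 28, np.float64(0.0010091355088012728))
scene med ((array([0.4205, 0.2803]), np.float64(0.04952214515754111)), array([0.0033, 0.0436, 0.0672]), 24, np.float64(0.0011841806520504162))
red 70 [0.5068 0.3562 0.0822] az 41.36710613547096 r 0.11371391949468672
green 69 [0.4256 0.408  0.0776] az 88.13270680654838 r 0.1271022515108871
top sml ((array([0.418 , 0.2823]), np.float64(0.0484194151563522)), array([0.0252, 0.0185, 0.0667]), 27, np.float64(0.001135906375189128))
top med ((array([0.4188, 0.2827]), np.float64(0.049453204185120614)), array([0.0231, 0.0208, 0.0666]), 23, np.float64(0.0008330036222799402))
floor 387 [0.0045 0.0035 0.0085]
red 155 [0.5065 0.3591 0.0805] az 42.59645471572188 r 0.11544490987330504
green 128 [0.4279 0.405  0.0774] az 87.06629239703217 r 0.12420138937957083
```

View pics/c3.png

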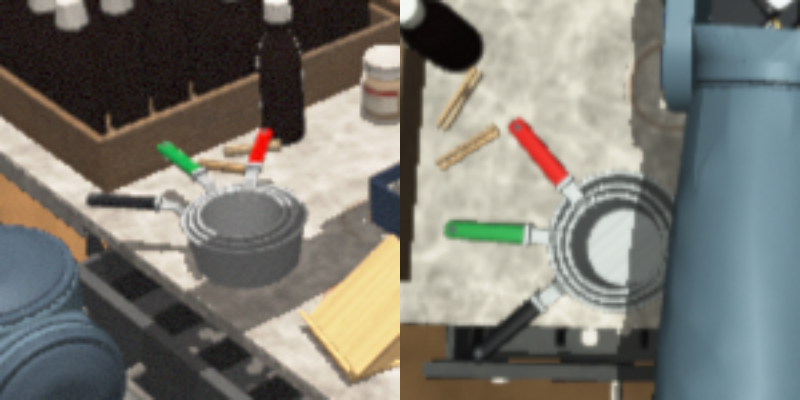

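The pictures show the three pans nested and level. The small pan's floor is at 8.5 mm (9 mm expected), and the handles lie at about 132°, 87.5° and 42°.

```bash
python3 -c "
from rig import arm
arm.pause(.5); print(arm.hand_in(), arm.get_t())"
```

```text
the job is handed in; nothing more can be done
the job is handed in; nothing more can be done
```

The three pans are nested where the large one stands, level and on their floors by the last camera check, with handles fanned about 45° apart; I handed the job in at about 31 s of 67 s, and no verdict was returned.

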